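Gauge the green glass block in the stained-glass studio

ROBOT

A 6-joint arm with a two-finger parallel gripper is mounted at the origin on the work surface. World frame = base frame: x ahead of the robot, y to its left, z up, the work surface at z = 0. Lengths are in mm, angles in degrees, forces in N, time in s.
With the tool pointing down it reaches from about 300 to 850 mm from the base axis. Payload 4.2 kg.
Tool frame: the origin (TCP) lies at the very end of the fingers, on their centre line; the grasp point (between the pads) lies 19 mm behind it; z points along the fingers, y is the line along which they close (so a half turn about z gives the same grasp; the last joint's range is limited). The gripper opens to 91 mm and grips with 3 to 60 N. Pads are 32 mm wide; open, the fingers measure 118 mm over their backs; the gripper's body (76 mm by 178 mm) begins 60 mm behind the grasp point.
Start: joints at [-67.265, 18.312, 89.639, -0, 72.044, -1.146], TCP at [232.786, -525.789, 213.976] pointing down, gripper open.
Joint ranges: [-177.97, 177.97], [-48.28, 115.42], [12.27, 149.76], [-77.06, 257.06], [2.81, 150.46], [-146.56, 146.56]. Speed limits (degrees/s): [147.25, 147.25, 180, 180, 180, 180].

INTERFACE

Orientations are given as [roll, pitch, yaw] about the fixed x, y, z axes, in that order (R = Rz(yaw) Ry(pitch) Rx(roll)).
In Python, from workcell import env, grab_frame gives the robot as it stands. The module is installed in compiled form; this text tells all that it offers.
- The arm moves only by the tool move_arm, never from a script. Its argument "plan" is a list of rows, each an object of numbers: "tx", "ty", "tz": the shift along the tool's x, y, z in cm; "wx", "wy", "wz": the turn, a rotation vector about the tool's x, y, z in rad. In form: [{"tx": .., "ty": .., "tz": .., "wx": .., "wy": .., "wz": ..}, ...]. A call has 1 to 12 rows; each row shifts and turns the commanded pose from where the row before left it, along the tool's axes as they then stand; what a row does not reach is not made up. A row lasts 1/12 s, in which the tool goes at most 41.7 mm and 7.16 degrees, less where a joint would pass 70% of its speed; a pose out of reach is approached as far as the arm can. A call is refused whole if a number of a shift passes 4.17 or a number of a turn 0.125, either way. A call with a gripper value outside its range is refused whole. "gripper" is the finger opening in cm, from 0 to 9.12, set as the call begins (left out, the last holds). The fingers move at their own pace and stop on an object; "force" is the grip in N (left out, the last holds). Time passes only in rows, so rows that do not move let the fingers close. It gives the time, the measured TCP pose, the force, the opening and the grip force at its end, in the units of the state.
- env.state(): the state, without advancing time (a new reading comes with each control period).
- grab_frame(name): name is "scene" or "top" or "wrist"; returns a dict with "color" (400x640x3 uint8, red, green, blue), "vfov" (degrees; the focal length in pixels is half the picture's height over the tangent of half this angle, whatever the lens; pixels are square), "cx", "cy" (the principal point, pixels), "view" (4x4, takes a point from world to camera coordinates). Camera axes: x right, y up, looking along -z (the intrinsics and any distortion apply to the point x, -y, -z); pixel columns grow to the right and rows downward; lengths in mm; the calibration is good to about 2 mm. A picture is of the moment at which its call begins. There is no depth.
- env.job_done(): hands the job in; it is judged then, once.
The state is a dict: "time_s": time; "qpos": joint angles; "qvel": joint speeds; "effort": joint torques, N m; "ee_pos": TCP position; "ee_rot": TCP orientation; "force": force on the tool from outside, world axes, zero at the start; "torque": the same for the moment, N m; "gripper_width": finger opening in mm; "gripper_force": force on a finger pad.
Only numpy, scipy, OpenCV 4.12 (cv2) and the standard library are available. Lean on these libraries where they do the work, as an engineer would, in place of code of your own. Each camera call takes 0.05 s, during which the arm holds its last target. There are 200 camera calls.

TASK

The green glass block on the gauging plate has sat under its weight long enough: lift the weight off and set it down gently, upright, on the cork mat. Then stand the yellow bridge gauge squarely astride the middle of the green block, both legs flat on the plate, so that its sprung foot reads the block's height, and leave it standing there. Do not drop anything, do not shift the glass, and leave everything else where it is.

Things in the scene. Friction and masses are not known exactly. Their poses are not given: they have to be found in the camera images.
- plate: Fixed aluminium gauging plate on the bench, 190 (x) x 350 (y) x 12 mm thick; along its far (+x) edge a dark fence 12 mm wide, its top 28 mm above the bench. Origin: centre of its underside, at bench level. Three glass blocks lie on it side by side, lengthwise along the plate's x, centres about 105 mm apart along its y.
- green_block: Loose block of green slab glass, 140 (x) x 46 (y) x 30 mm high, lying flat on the plate, with the weight standing on its middle; it may have any of the three places. Origin: centre of its underside.
- amber_block: Loose block of amber-brown glass, 140 (x) x 46 (y) x 26 mm high, on the plate beside the others. Bystander. Origin: centre of its underside.
- blue_block: Loose block of blue glass, 140 (x) x 46 (y) x 34 mm high, on the plate beside the others. Bystander. Origin: centre of its underside.
- weight: Loose dark steel weight, about 0.75 kg, that presses on the green block: a foot 90 (x) x 40 (y) x 35 mm high, and on it an upright red grip 50 (x) x 16 (y) mm, from 35 to 80 mm above the origin. Origin: centre of its underside. Pinch the red grip across its 16 mm (y).
- mat: Fixed cork mat on the bench, 150 (x) x 130 (y) x 4 mm thick, on the left or the right of the plate. Origin: centre of its underside; top 4 mm higher.
- gauge: Loose yellow bridge gauge, 0.6 kg, on the bench across the plate from the mat. Two legs 70 (x) x 10 (y) x 77 mm high at y = +-51 mm (92 mm clear between), a bridge 36 x 112 mm at 75 to 91 mm height, on it a black grip 16 (x) x 60 (y) mm from 91 to 136 mm height: pinch across its 16 mm (x). Origin: midway between the legs, level with their undersides. Astride a block its y lies across the block.
- gauge_foot (a joint): Gauge reading: how far its sprung foot (26 mm steel disc, midway between the legs) is pushed up, m, 0 to 0.045. At 0 the disc is 5 mm above the legs' undersides, so with both legs on the plate it reads the block's height less 5 mm. The spring gives about 2 N; the gauge's own weight holds it down.
- foot_tip (a point): Centre of the underside of the gauge's sprung foot.
- oil_bottle: Loose amber bottle, 56 mm diameter, 170 mm high, standing near the robot beside the plate. Bystander. Origin: centre of its underside.
- tin: Loose tin can, 66 mm diameter, 90 mm high, standing near the robot on the other side from the bottle. Bystander. Origin: centre of its underside.
- brush_pot: Loose blue ceramic pot, 76 mm diameter, 110 mm high, on the far side of the bench. Bystander. Origin: centre of its underside.
- jar: Loose glass jar, 60 mm diameter, 100 mm high, between the robot and the plate. Bystander. Origin: centre of its underside.
- lamp_stand: Fixed white bench lamp beyond the plate, left or right: base 90 mm diameter, upright column 16 mm diameter rising to 290 mm, its head (80 mm diameter, 260 to 320 mm high) 90 mm beyond (+x). Too tall to carry things over: pass in front. Origin: centre of the base's underside.
- spool: Loose grey spool standing on end, 80 mm diameter, 52 mm high, at a far side of the bench. Bystander. Origin: centre of its underside.
- sanding_block: Loose wooden sanding block, 60 (x) x 110 (y) x 34 mm, at the other far side. Bystander. Origin: centre of its underside.
- hammer: Loose hammer lying flat, about 280 mm long, at the left side of the bench. Bystander.
- wrench: Loose wrench lying flat, about 200 mm long, at the right side of the bench. Bystander.
Mind the look-alikes: they are no part of the job. What is meant by the gauge is not orange, and is the larger of those in its own colour.

How it is judged (in metres and radians):
On the way, in this order (a step that is already met when the one before it is completed fails the run):
1. the weight stands released on the cork mat (x of weight in the frame of mat between -0.05 and 0.05 m and y of weight in the frame of mat between -0.045 and 0.045 m and z of weight in the frame of mat between 0.001 and 0.008 m and angle between weight's own z axis and vertical below 0.06 rad and contact force between the fingers and weight below 0.1 N and linear speed of weight below 0.03 m/s), for 0.2 s.
2. the gauge stands released astride the green block and reads its height (value of joint gauge_foot between 0.0235 and 0.0265 m and x of gauge in the frame of green_block between -0.03 and 0.03 m and y of gauge in the frame of green_block between -0.018 and 0.018 m and z of gauge in the frame of plate between 0.0095 and 0.0145 m and angle between gauge's own z axis and vertical below 0.04 rad and angle between the y axis of gauge and the y axis of green_block, either way round below 0.15 rad and contact force between the fingers and gauge below 0.1 N and linear speed of gauge below 0.03 m/s), for 0.2 s.
At the end, for the whole second after the job is handed in: Weight upright, released, at rest on the mat (centre within 50 mm in mat x, 45 in y). Gauge released, at rest, upright within 0.04 rad, legs on the plate, astride the green block: within 30 mm of its middle lengthwise, 18 sideways, square within 0.15 rad, reading 25 mm +-1.5 (all of step 1 and all of step 2); the robot touches nothing.
It fails at once if a glass block is shoved more than 20 mm (distance of any of green_block, amber_block, blue_block from where it was at the start of the episode above 0.02 m).
It fails at once if a bystander on the bench is moved more than 30 mm or knocked over (distance of any of oil_bottle, tin, brush_pot, jar, spool, sanding_block, hammer, wrench from where it was at the start of the episode above 0.03 m or angle between any of oil_bottle, tin, brush_pot, jar's own z axis and vertical above 0.5 rad).
It fails at once if the weight is dropped (falls free faster than 0.5 m/s) (contact force between the fingers and weight below 0.05 N and linear speed of weight above 0.5 m/s).
It fails at once if the gauge is dropped (falls free faster than 0.5 m/s) (contact force between the fingers and gauge below 0.05 N and linear speed of gauge above 0.5 m/s).
It also fails if it takes over 64 s, if anything falls off the work surface, if the arm or the gripper's body presses on something with over 40 N, if the wrist force passes 120 N, or if a joint passes its speed limit or range.

## Working session

There is one attempt and no reset: what is moved stays moved. The work goes in short steps, Python scripts to look and compute and a tool call to move; the robot and the scene stay as the last step left them, time stands still between calls to the robot, and variables do not carry over. Pictures are saved under pics/ and viewed, at most 10 in all, crops included, and the job is handed in when it is done.

Besides the shell and the picture viewer there is one more tool, called as a command line: name --argument value ..., lists and objects as JSON in quotes. move_arm: Moves the arm, as the interface text tells. Its arguments: {"type":"object","properties":{"plan":{"type":"array","items":{"type":"object","properties":{"tx":{"type":"number"},"ty":{"type":"number"},"tz":{"type":"number"},"wx":{"type":"number"},"wy":{"type":"number"},"wz":{"type":"number"}}}},"gripper":{"type":"number"},"force":{"type":"number"}},"required":["plan"]}

```bash
mkdir -p pics; python3 - <<'E'
from workcell import env, grab_frame
import cv2,numpy as np
for n in("scene","top"):
    f=grab_frame(n); cv2.imwrite(f"pics/{n}0.png",cv2.cvtColor(f["color"],cv2.COLOR_RGB2BGR))
    print(n,{k:v for k,v in f.items() if k!="color"})
print(env.state())
E
```

```text
scene {'vfov': 55.47933631547399, 'cx': 323.4561029220139, 'cy': 201.0816445955732, 'view': array([[ 4.19736250e-01,  9.07516308e-01, -1.53502958e-02,
        -2.16181794e+02],
       [-6.64331452e-01,  3.18696376e-01,  6.76089004e-01,
         2.85505108e+02],
       [ 6.18453880e-01, -2.73581379e-01,  7.36660049e-01,
        -1.80228205e+03],
       [ 0.00000000e+00,  0.00000000e+00,  0.00000000e+00,
         1.00000000e+00]])}
top {'vfov': 43.10236129966172, 'cx': 319.77560569673676, 'cy': 202.27906019611504, 'view': array([[ 6.33484995e-03, -9.99868785e-01, -1.49091414e-02,
         1.06623882e+01],
       [ 9.83579623e-01,  3.54108878e-03,  1.80439980e-01,
        -5.06782576e+02],
       [-1.80363509e-01, -1.58073879e-02,  9.83472995e-01,
        -1.77455672e+03],
       [ 0.00000000e+00,  0.00000000e+00,  0.00000000e+00,
         1.00000000e+00]])}
{'time_s': 0.1, 'qpos': array([-6.72671104e+01,  1.83471771e+01,  8.96983325e+01, -3.59818338e-04,
        7.20447637e+01, -1.14642980e+00]), 'qvel': array([ 0.09552342, -0.10529805, -0.13246551, -0.06398361,  0.03341747,
        0.02076732]), 'effort': array([ 2.50730828e-06, -4.13334274e+01, -2.32510114e+01,  7.28705549e-02,
        4.21198178e-02, -5.60488650e-05]), 'ee_pos': array([ 232.58738747, -525.3687795 ,  213.21973326]), 'ee_rot': array([-1.79909738e+02, -1.46410552e-03,  2.38794294e+01]), 'force': array([ 0.04154075,  0.2387374 , -0.02755473]), 'torque': array([ 0.01136501,  0.00084188, -0.01375774]), 'gripper_force': 0.0, 'gripper_width': 91.19164519143696}
```

View pics/scene0.png

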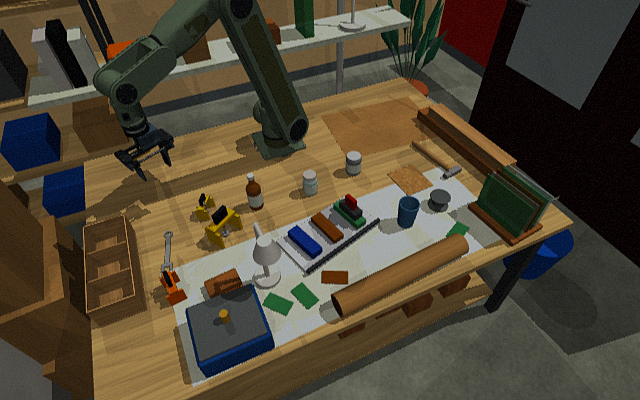

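View pics/top0.png

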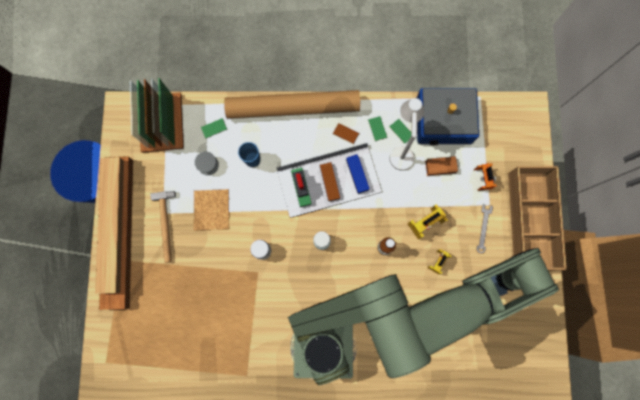

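The scene view shows the red-gripped weight at (350,205), on the green block at the left end of the plate. The cork mat is at (410,180) and the yellow gauges are on the right.

In the top view there are three gauge candidates: the big yellow at (429,221), the small yellow at (441,262) and the orange one at (486,176). The job means the larger yellow at (429,221). The weight is at (301,186), the plate at (330,180) and the mat at (211,210). I'll confirm with one enlarged crop.

```bash
cat > h.py <<'E'
from workcell import env, grab_frame
import cv2,numpy as np
def K(f):
    F=200/np.tan(np.radians(f["vfov"]/2)); return np.array([[F,0,f["cx"]],[0,F,f["cy"]],[0,0,1]])
def unproj(f,uv,z):
    V=f["view"];R=V[:3,:3];c=-R.T@V[:3,3]
    uv=np.atleast_2d(np.float64(uv)); d=np.c_[uv,np.ones(len(uv))]@np.linalg.inv(K(f)).T*[1,-1,-1]@R
    return (c+d*((z-c[2])/d[:,2])[:,None])[:,:2]
def proj(f,P):
    P=np.atleast_2d(P); C=(P@f["view"][:3,:3].T+f["view"][:3,3])*[1,-1,-1]; q=C@K(f).T; return q[:,:2]/q[:,2:]
def save(n,im,s=1,box=None):
    if box: im=im[box[1]:box[3],box[0]:box[2]]
    cv2.imwrite(f"pics/{n}.png",cv2.cvtColor(cv2.resize(im,None,fx=s,fy=s,interpolation=cv2.INTER_CUBIC),cv2.COLOR_RGB2BGR))
E
python3 - <<'E'
from h import *
f=grab_frame("top"); im=f["color"]
save("crop1",im,2.5,(180,130,500,280))
q=lambda n,uv,z: print(n,unproj(f,uv,z).round().tolist())
q("mat",[[211,210]],4);q("gauge",[[429,221]],91);q("small",[[441,262]],60);q("weight",[[299,182]],125)
q("plate corners",[[293,215],[381,196],[367,146],[277,165]],12)
q("base",[[323,352]],0)
E
```

```text
mat [[484.0, 414.0]]
gauge [[434.0, -367.0]]
small [[294.0, -410.0]]
weight [[563.0, 84.0]]
plate corners [[465.0, 111.0], [537.0, -211.0], [727.0, -161.0], [653.0, 174.0]]
base [[-17.0, -1.0]]
```

View pics/crop1.png

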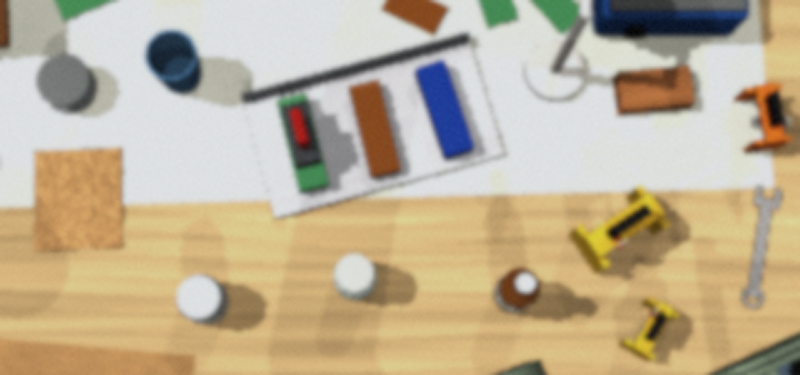

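The crop shows the big yellow gauge at crop (622,228), i.e. px (429,221). It is clearly larger than the small yellow one at (652,330), and the third is orange at (768,117). The red grip of the weight is at crop (299,125). I'll move over the weight at height for a close look.

move_arm --plan '[{"tz": -4, "wz": 0.0875}, {"tz": -4, "wz": 0.0875}, {"tx": 2.3, "ty": -2.5, "tz": -1}, {"tx": 2.3, "ty": -2.5}, {"tx": 2.3, "ty": -2.5}, {"tx": 2.3, "ty": -2.5}, {"tx": 2.3, "ty": -2.5}, {"tx": 2.3, "ty": -2.5}, {"tx": 2.3, "ty": -2.5}, {"tx": 2.3, "ty": -2.5}, {"tx": 2.3, "ty": -2.5}, {"tx": 2.3, "ty": -2.5}]' --gripper 9

```text
schema error: expected keys tx, ty, tz, wx, wy, wz
```

move_arm --plan '[{"tx": 2.3, "ty": -2.5}, {"tx": 2.3, "ty": -2.5}, {"tx": 2.3, "ty": -2.5}, {"tx": 2.3, "ty": -2.5}, {"tx": 2.3, "ty": -2.5}, {"tx": 2.3, "ty": -2.5}, {"tx": 2.3, "ty": -2.5}, {"tx": 2.3, "ty": -2.5}, {}, {}]'

```text
schema error: expected keys tx, ty, tz, wx, wy, wz
```

```bash
python3 - <<'E'
from h import *
f=grab_frame("wrist"); save("w1",f["color"]); np.savez("w1.npz",**f)
print(f["vfov"],f["cx"],f["cy"],f["view"].round(3)); s=env.state(); print(s["ee_pos"],s["ee_rot"],s["time_s"])
E
```

```text
69.03010824715722 320.4361637765506 201.71391368593015 [[ 4.05000e-01 -9.14000e-01 -1.00000e-03 -5.73214e+02]
 [ 8.89000e-01  3.94000e-01 -2.33000e-01  2.59720e+01]
 [ 2.13000e-01  9.40000e-02  9.72000e-01 -3.88681e+02]
 [ 0.00000e+00  0.00000e+00  0.00000e+00  1.00000e+00]]
[ 232.67170322 -525.52042897  213.46533834] [-1.79943958e+02 -8.42770405e-04  2.38821464e+01] 0.2
```

View pics/w1.png

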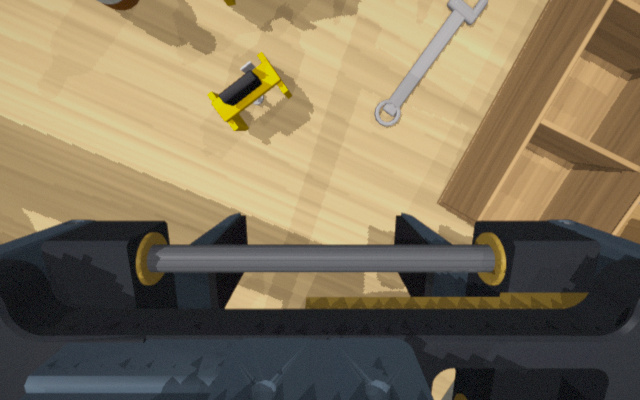

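The move was refused because every row needs all six keys. The picture shows the bench ahead of the fingers from the start pose, with the small yellow gauge at (250,90). I'll resend with full rows, stopping about 100 mm short so the weight falls in the wrist view.

move_arm --plan '[{"tx": 0, "ty": 0, "tz": -4, "wx": 0, "wy": 0, "wz": 0.0875}, {"tx": 0, "ty": 0, "tz": -4, "wx": 0, "wy": 0, "wz": 0.0875}, {"tx": 1.8, "ty": -2.5, "tz": -1, "wx": 0, "wy": 0, "wz": 0}, {"tx": 1.8, "ty": -2.5, "tz": 0, "wx": 0, "wy": 0, "wz": 0}, {"tx": 1.8, "ty": -2.5, "tz": 0, "wx": 0, "wy": 0, "wz": 0}, {"tx": 1.8, "ty": -2.5, "tz": 0, "wx": 0, "wy": 0, "wz": 0}, {"tx": 1.8, "ty": -2.5, "tz": 0, "wx": 0, "wy": 0, "wz": 0}, {"tx": 1.8, "ty": -2.5, "tz": 0, "wx": 0, "wy": 0, "wz": 0}, {"tx": 1.8, "ty": -2.5, "tz": 0, "wx": 0, "wy": 0, "wz": 0}, {"tx": 1.8, "ty": -2.5, "tz": 0, "wx": 0, "wy": 0, "wz": 0}, {"tx": 1.8, "ty": -2.5, "tz": 0, "wx": 0, "wy": 0, "wz": 0}, {"tx": 1.8, "ty": -2.5, "tz": 0, "wx": 0, "wy": 0, "wz": 0}]' --gripper 9

```text
time_s: 1.2
ee_pos: [347.8, -238.5, 303.9]
ee_rot: [180.0, -0.0, 13.8]
force: [0.6, 0.1, 1.4]
gripper_width: 90.2
gripper_force: 0.0
```

move_arm --plan '[{"tx": 1.8, "ty": -2.5, "tz": 0, "wx": 0, "wy": 0, "wz": 0}, {"tx": 1.8, "ty": -2.5, "tz": 0, "wx": 0, "wy": 0, "wz": 0}, {"tx": 1.8, "ty": -2.5, "tz": 0, "wx": 0, "wy": 0, "wz": 0}, {"tx": 1.8, "ty": -2.5, "tz": 0, "wx": 0, "wy": 0, "wz": 0}, {"tx": 1.8, "ty": -2.5, "tz": 0, "wx": 0, "wy": 0, "wz": 0}, {"tx": 1.8, "ty": -2.5, "tz": 0, "wx": 0, "wy": 0, "wz": 0}, {"tx": 1.8, "ty": -2.5, "tz": 0, "wx": 0, "wy": 0, "wz": 0}, {"tx": 1.8, "ty": -2.5, "tz": 0, "wx": 0, "wy": 0, "wz": 0}, {"tx": 1.8, "ty": -2.5, "tz": 0, "wx": 0, "wy": 0, "wz": 0}, {"tx": 1.8, "ty": -2.5, "tz": 0, "wx": 0, "wy": 0, "wz": 0}, {"tx": 0, "ty": 0, "tz": 0, "wx": 0, "wy": 0, "wz": 0}, {"tx": 0, "ty": 0, "tz": 0, "wx": 0, "wy": 0, "wz": 0}]'

```text
time_s: 2.2
ee_pos: [462.6, 46.9, 303.5]
ee_rot: [180.0, 0.1, 14.0]
force: [-0.2, -0.1, -0.3]
gripper_width: 90.1
gripper_force: 0.0
```

```bash
python3 - <<'E'
from h import *
f=grab_frame("wrist"); save("w2",f["color"]); np.savez("w2.npz",**f)
f=grab_frame("top"); np.savez("t2.npz",**f); f=grab_frame("scene"); np.savez("s2.npz",**f)
s=env.state(); print(s["ee_pos"],s["ee_rot"],s["time_s"])
E
```

```text
[462.14167995  45.07929034 303.87148705] [1.79974563e+02 3.11629010e-02 1.38035367e+01] 2.35
```

View pics/w2.png

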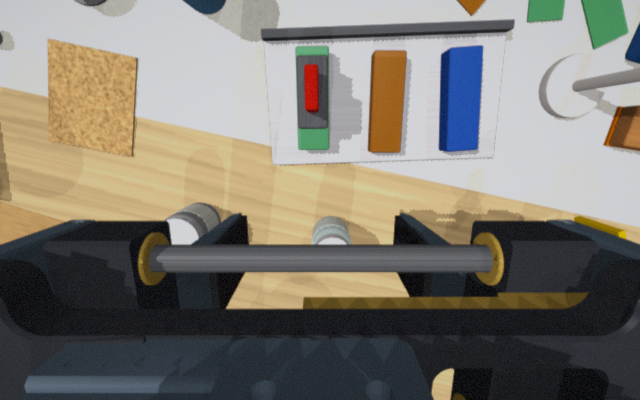

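The wrist view shows the red grip at (312,88) on the green block (298–328, 46–150). The plate corners are at (274,164), (494,157), (513,38) and (263,40). The mat corners are at (48,40), (136,58), (133,156) and (49,127). I'll compute positions and check them against the known sizes.

```bash
cat >> h.py <<'E'
def seg(im,lo,hi,box):
    h=cv2.cvtColor(im,cv2.COLOR_RGB2HSV); m=cv2.inRange(h,np.array(lo),np.array(hi)); k=np.zeros_like(m); k[box[1]:box[3],box[0]:box[2]]=1; m*=k
    c=max(cv2.findContours(m,cv2.RETR_EXTERNAL,cv2.CHAIN_APPROX_NONE)[0],key=cv2.contourArea); return c[:,0,:].astype(float)
def rect(f,c,z):
    r=cv2.minAreaRect(unproj(f,c,z).astype(np.float32)); b=cv2.boxPoints(r); e=b[1]-b[0],b[2]-b[1]; l=max(e,key=np.linalg.norm)
    a=np.degrees(np.arctan2(l[1],l[0])); return np.round(r[0],1),sorted(np.round(r[1],1)),round((a+90)%180-90,1)
E
python3 - <<'E'
from h import *
f=dict(np.load("w2.npz")); im=f["color"]
L=lambda n,lo,hi,b,z: print(n,*rect(f,seg(im,lo,hi,b),z))
hsv=cv2.cvtColor(im,cv2.COLOR_RGB2HSV); print([hsv[y,x].tolist() for x,y in((312,100),(313,140),(387,100),(460,100),(90,100),(313,70))])
L("red",(0,150,80),(6,255,255),(290,50,335,125),122)
L("green",(35,80,30),(85,255,255),(285,35,340,160),42)
L("amber",(5,150,60),(15,255,255),(360,40,415,160),38)
L("blue",(105,120,40),(130,255,255),(430,40,490,160),46)
P=unproj(f,[[274,164],[494,157]],12); print("plate front",P.round(),np.linalg.norm(P[0]-P[1])); d=P[0]-P[1]; print(np.degrees(np.arctan2(d[1],d[0]))-90)
M=unproj(f,[[48,40],[136,58],[133,156],[49,127]],4); print("mat",M.round().tolist(),M.mean(0))
t=dict(np.load("t2.npz"))
c=seg(t["color"],(20,120,80),(32,255,255),(400,195,455,245)); print("gauge",*rect(t,c,88))
save("t2",t["color"],8,(400,180,480,250))
E
```

```text
[[2, 238, 184], [68, 118, 156], [16, 212, 160], [110, 201, 170], [19, 121, 201], [3, 248, 183]]
red [570.   85.6] [np.float64(15.7), np.float64(50.4)] 15.3
green [514.1  71.9] [np.float64(31.2), np.float64(43.5)] -75.6
amber [619.8  -9.5] [np.float64(45.6), np.float64(68.0)] 13.7
blue [ 613.7 -114.9] [np.float64(54.8), np.float64(137.1)] 18.1
plate front [[ 460.  123.]
 [ 554. -211.]] 347.16548286423944
15.82299386589095
mat [[556.0, 482.0], [562.0, 355.0], [416.0, 345.0], [430.0, 477.0]] [491.07014948 414.87980816]
gauge [ 434.3 -365. ] [np.float64(69.5), np.float64(136.4)] -57.5
```

View pics/t2.png

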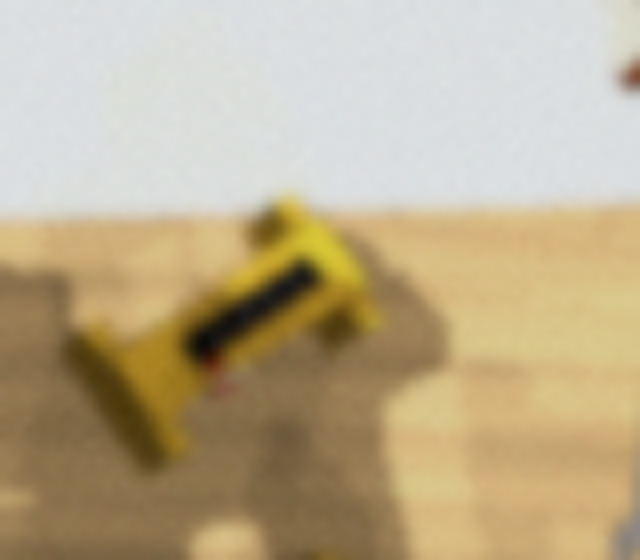

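The big gauge's black grip sits at crop (252,310), i.e. px (431.5,218.7). The red grip measures 50.4×15.7 mm, which matches its true size, at (570, 85.6) with yaw 15.3°. I'll go down over it.

move_arm --plan '[{"tx": 3.8, "ty": -0.45, "tz": 0, "wx": 0, "wy": 0, "wz": 0}, {"tx": 3.8, "ty": -0.45, "tz": 2, "wx": 0, "wy": 0, "wz": 0}, {"tx": 3.8, "ty": -0.45, "tz": 2.2, "wx": 0, "wy": 0, "wz": 0}, {"tx": 0, "ty": 0, "tz": 3, "wx": 0, "wy": 0, "wz": -0.026}, {"tx": 0, "ty": 0, "tz": 3, "wx": 0, "wy": 0, "wz": 0}, {"tx": 0, "ty": 0, "tz": 3, "wx": 0, "wy": 0, "wz": 0}, {"tx": 0, "ty": 0, "tz": 3, "wx": 0, "wy": 0, "wz": 0}, {"tx": 0, "ty": 0, "tz": 2, "wx": 0, "wy": 0, "wz": 0}, {"tx": 0, "ty": 0, "tz": 0, "wx": 0, "wy": 0, "wz": 0}, {"tx": 0, "ty": 0, "tz": 0, "wx": 0, "wy": 0, "wz": 0}]'

```text
time_s: 3.18
ee_pos: [566.3, 83.8, 123.6]
ee_rot: [-180.0, 0.1, 15.3]
force: [1.1, 0.3, -0.2]
gripper_width: 90.2
gripper_force: 0.0
```

```bash
python3 - <<'E'
from h import *
f=grab_frame("wrist"); im=f["color"]; save("w3",im)
s=env.state(); print(s["ee_pos"],s["ee_rot"])
c=seg(im,(0,150,80),(6,255,255),(150,100,500,245)); print(*rect(f,c,122), proj(f,[s["ee_pos"]]))
t=dict(np.load("t2.npz"))
# gauge grip: black region in top picture
h=t["color"].astype(int).sum(2); m=(h<150).astype(np.uint8); m[:,:415]=0;m[:,450:]=0;m[:205]=0;m[235:]=0
c=max(cv2.findContours(m,0,1)[0],key=cv2.contourArea)[:,0]; print("grip",*rect(t,c,134),len(c))
t2=[[ (422.4),(221+2)]]
E
```

```text
[567.47993642  84.16809115 124.98272681] [ 1.79976482e+02 -8.65618102e-02  1.52652973e+01]
[582.2  89.4] [np.float64(15.4), np.float64(40.8)] 14.7 [[322.48186443 238.55065567]]
grip [ 436.3 -363.6] [np.float64(15.0), np.float64(59.7)] -51.0 33
```

View pics/w3.png

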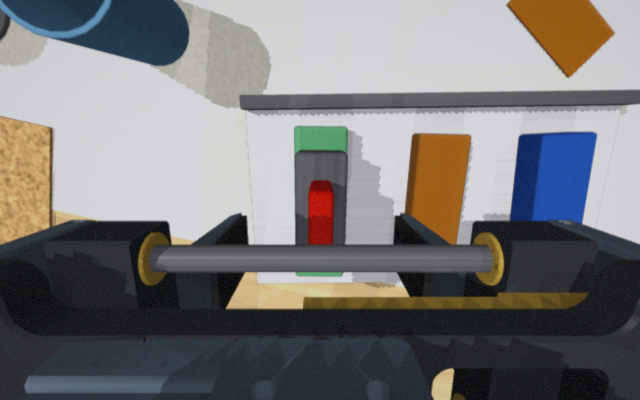

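The picture shows the red grip at (321,215), centred between the fingers. It is about 1 mm off laterally and a few mm ahead. I'll go down and grip.

move_arm --plan '[{"tx": 0.5, "ty": -0.1, "tz": 1.5, "wx": 0, "wy": 0, "wz": 0}, {"tx": 0, "ty": 0, "tz": 1.5, "wx": 0, "wy": 0, "wz": 0}, {"tx": 0, "ty": 0, "tz": 1.2, "wx": 0, "wy": 0, "wz": 0}, {"tx": 0, "ty": 0, "tz": 0, "wx": 0, "wy": 0, "wz": 0}, {"tx": 0, "ty": 0, "tz": 0, "wx": 0, "wy": 0, "wz": 0}]'

```text
time_s: 3.65
ee_pos: [572.3, 87.1, 83.4]
ee_rot: [180.0, -0.1, 15.3]
force: [-0.1, 0.2, 0.6]
gripper_width: 90.1
gripper_force: 0.0
```

move_arm --plan '[{"tx": 0, "ty": 0, "tz": 0, "wx": 0, "wy": 0, "wz": 0}, {"tx": 0, "ty": 0, "tz": 0, "wx": 0, "wy": 0, "wz": 0}, {"tx": 0, "ty": 0, "tz": 0, "wx": 0, "wy": 0, "wz": 0}, {"tx": 0, "ty": 0, "tz": 0, "wx": 0, "wy": 0, "wz": 0}, {"tx": 0, "ty": 0, "tz": 0, "wx": 0, "wy": 0, "wz": 0}, {"tx": 0, "ty": 0, "tz": 0, "wx": 0, "wy": 0, "wz": 0}, {"tx": 0, "ty": 0, "tz": 0, "wx": 0, "wy": 0, "wz": 0}, {"tx": 0, "ty": 0, "tz": 0, "wx": 0, "wy": 0, "wz": 0}, {"tx": 0, "ty": 0, "tz": 0, "wx": 0, "wy": 0, "wz": 0}, {"tx": 0, "ty": 0, "tz": 0, "wx": 0, "wy": 0, "wz": 0}, {"tx": 0, "ty": 0, "tz": 0, "wx": 0, "wy": 0, "wz": 0}, {"tx": 0, "ty": 0, "tz": 0, "wx": 0, "wy": 0, "wz": 0}]' --gripper 0.5 --force 35

```text
time_s: 4.65
ee_pos: [571.5, 86.7, 81.9]
ee_rot: [179.9, -0.0, 15.4]
force: [0.8, -3.5, -3.1]
gripper_width: 15.8
gripper_force: 35.0
```

move_arm --plan '[{"tx": 0, "ty": 0, "tz": -0.4, "wx": 0, "wy": 0, "wz": 0}, {"tx": 0, "ty": 0, "tz": -0.8, "wx": 0, "wy": 0, "wz": 0}, {"tx": 0, "ty": 0, "tz": -1.3, "wx": 0, "wy": 0, "wz": 0}, {"tx": 0, "ty": 0, "tz": -1.5, "wx": 0, "wy": 0, "wz": 0}, {"tx": 0, "ty": 0, "tz": -1.5, "wx": 0, "wy": 0, "wz": 0}, {"tx": 0, "ty": 0, "tz": -1.5, "wx": 0, "wy": 0, "wz": 0}, {"tx": 0, "ty": 0, "tz": -1, "wx": 0, "wy": 0, "wz": 0}, {"tx": 0, "ty": 0, "tz": 0, "wx": 0, "wy": 0, "wz": 0}, {"tx": 0, "ty": 0, "tz": 0, "wx": 0, "wy": 0, "wz": 0}]'

```text
time_s: 5.4
ee_pos: [571.0, 87.4, 161.7]
ee_rot: [-180.0, 0.0, 15.3]
force: [0.5, 0.2, -9.0]
gripper_width: 15.5
gripper_force: 35.0
```

```bash
python3 - <<'E'
from h import *
f=grab_frame("wrist"); np.savez("w4.npz",**f); im=f["color"]
c=seg(im,(35,80,30),(85,255,255),(230,60,400,240)); print(c.min(0),c.max(0)); save("w4",im)
s=env.state(); print(s["ee_pos"],s["force"],s["gripper_width"])
E
```

```text
[301. 134.] [345. 162.]
[570.45672659  87.29719919 160.9014127 ] [ 0.10551974 -0.02601762 -8.68596476] 15.417634457162082
```

View pics/w4.png

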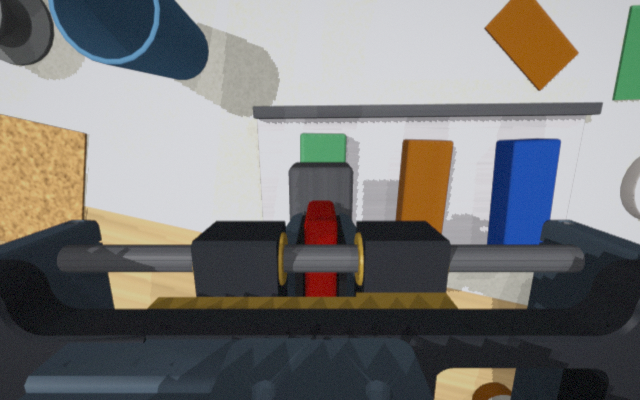

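The weight is held at (320,190) and lifted clear. The green block stayed put at (323,148). Next I carry it to the mat.

move_arm --plan '[{"tx": 0, "ty": -1.2, "tz": 0, "wx": 0, "wy": 0, "wz": 0}, {"tx": 0.1, "ty": -2.5, "tz": 0, "wx": 0, "wy": 0, "wz": 0}, {"tx": 0.1, "ty": -3.4, "tz": 0, "wx": 0, "wy": 0, "wz": 0}, {"tx": 0.1, "ty": -3.4, "tz": 0, "wx": 0, "wy": 0, "wz": 0}, {"tx": 0.1, "ty": -3.4, "tz": 0, "wx": 0, "wy": 0, "wz": 0}, {"tx": 0.1, "ty": -3.4, "tz": 0, "wx": 0, "wy": 0, "wz": 0}, {"tx": 0.1, "ty": -3.4, "tz": 0, "wx": 0, "wy": 0, "wz": 0}, {"tx": 0, "ty": -3.4, "tz": 0, "wx": 0, "wy": 0, "wz": 0}, {"tx": 0, "ty": -3.4, "tz": 0, "wx": 0, "wy": 0, "wz": 0}, {"tx": 0, "ty": -3.4, "tz": 0, "wx": 0, "wy": 0, "wz": 0}, {"tx": 0, "ty": -2, "tz": 1, "wx": 0, "wy": 0, "wz": 0}, {"tx": 0, "ty": -0.4, "tz": 2, "wx": 0, "wy": 0, "wz": 0}]'

```text
time_s: 6.45
ee_pos: [488.1, 416.2, 132.8]
ee_rot: [-179.7, -0.3, 15.5]
force: [1.5, 0.8, -8.3]
gripper_width: 16.1
gripper_force: 35.0
```

move_arm --plan '[{"tx": 0, "ty": 0, "tz": 2, "wx": 0, "wy": 0, "wz": 0}, {"tx": 0, "ty": 0, "tz": 2, "wx": 0, "wy": 0, "wz": 0}, {"tx": 0, "ty": 0, "tz": 1.5, "wx": 0, "wy": 0, "wz": 0}, {"tx": 0, "ty": 0, "tz": 1, "wx": 0, "wy": 0, "wz": 0}, {"tx": 0, "ty": 0, "tz": 0.7, "wx": 0, "wy": 0, "wz": 0}, {"tx": 0, "ty": 0, "tz": 0.3, "wx": 0, "wy": 0, "wz": 0}, {"tx": 0, "ty": 0, "tz": 0, "wx": 0, "wy": 0, "wz": 0}, {"tx": 0, "ty": 0, "tz": 0, "wx": 0, "wy": 0, "wz": 0}]'

```text
time_s: 7.12
ee_pos: [489.5, 410.4, 57.5]
ee_rot: [-180.0, -0.1, 15.3]
force: [0.0, -0.4, -8.0]
gripper_width: 15.8
gripper_force: 35.0
```

```bash
python3 - <<'E'
from h import *
f=grab_frame("wrist"); save("w5",f["color"])
s=env.state(); print(s["ee_pos"],s["force"],s["gripper_width"])
E
```

```text
[489.6793987  410.54274336  57.87710723] [ 0.25371942 -0.28036139 -7.92267295] 16.30897860854863
```

View pics/w5.png

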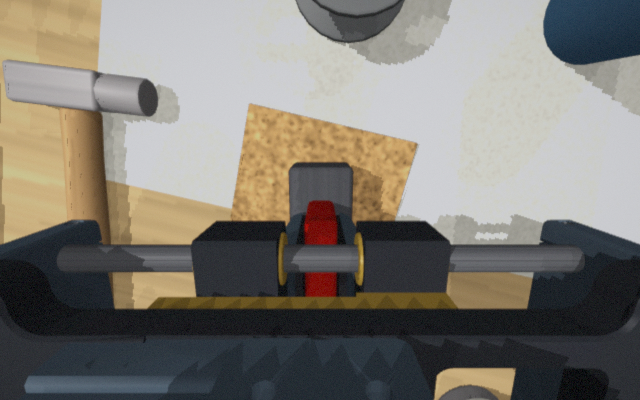

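The weight is over the mat, whose far corners are at (249,103) and (417,143). I'll check the centring numerically.

```bash
python3 - <<'E'
from h import *
f=grab_frame("wrist")
P=unproj(f,[[249,103],[417,143]],4); e=P[1]-P[0]; print(P.round(),np.linalg.norm(e)); n=np.array([e[1],-e[0]])/np.linalg.norm(e); print(P.mean(0)+75*n*np.sign(-n[0]))
E
```

```text
[[558. 485.]
 [564. 356.]] 128.73858424596395
[486.01151816 417.5709705 ]
```

move_arm --plan '[{"tx": 0, "ty": -0.3, "tz": 0.4, "wx": 0, "wy": 0, "wz": 0}, {"tx": 0, "ty": -0.3, "tz": 0.3, "wx": 0, "wy": 0, "wz": 0}, {"tx": 0, "ty": 0, "tz": 0.2, "wx": 0, "wy": 0, "wz": 0}, {"tx": 0, "ty": 0, "tz": 0.2, "wx": 0, "wy": 0, "wz": 0}, {"tx": 0, "ty": 0, "tz": 0.1, "wx": 0, "wy": 0, "wz": 0}, {"tx": 0, "ty": 0, "tz": 0.1, "wx": 0, "wy": 0, "wz": 0}, {"tx": 0, "ty": 0, "tz": 0, "wx": 0, "wy": 0, "wz": 0}, {"tx": 0, "ty": 0, "tz": 0, "wx": 0, "wy": 0, "wz": 0}]'

```text
time_s: 7.88
ee_pos: [487.6, 415.9, 43.9]
ee_rot: [-180.0, -0.0, 15.3]
force: [0.0, 0.1, -7.8]
gripper_width: 15.7
gripper_force: 35.0
```

Not yet in contact, so I'll lower in small steps.

move_arm --plan '[{"tx": 0, "ty": 0, "tz": 0.1, "wx": 0, "wy": 0, "wz": 0}, {"tx": 0, "ty": 0, "tz": 0, "wx": 0, "wy": 0, "wz": 0}, {"tx": 0, "ty": 0, "tz": 0.1, "wx": 0, "wy": 0, "wz": 0}, {"tx": 0, "ty": 0, "tz": 0, "wx": 0, "wy": 0, "wz": 0}, {"tx": 0, "ty": 0, "tz": 0, "wx": 0, "wy": 0, "wz": 0}]'

```text
time_s: 8.3
ee_pos: [487.6, 415.8, 43.8]
ee_rot: [-180.0, -0.1, 15.3]
force: [-3.8, -3.3, 5.6]
gripper_width: 16.1
gripper_force: 35.0
```

In contact. Release, then rise.

move_arm --plan '[{"tx": 0, "ty": 0, "tz": 0, "wx": 0, "wy": 0, "wz": 0}, {"tx": 0, "ty": 0, "tz": 0, "wx": 0, "wy": 0, "wz": 0}, {"tx": 0, "ty": 0, "tz": 0, "wx": 0, "wy": 0, "wz": 0}, {"tx": 0, "ty": 0, "tz": 0, "wx": 0, "wy": 0, "wz": 0}, {"tx": 0, "ty": 0, "tz": 0, "wx": 0, "wy": 0, "wz": 0}, {"tx": 0, "ty": 0, "tz": 0, "wx": 0, "wy": 0, "wz": 0}, {"tx": 0, "ty": 0, "tz": -1, "wx": 0, "wy": 0, "wz": 0}, {"tx": 0, "ty": 0, "tz": -2, "wx": 0, "wy": 0, "wz": 0}, {"tx": 0, "ty": 0, "tz": -3.5, "wx": 0, "wy": 0, "wz": 0}, {"tx": 0, "ty": 0, "tz": -4, "wx": 0, "wy": 0, "wz": 0}, {"tx": 0, "ty": 0, "tz": -4, "wx": 0, "wy": 0, "wz": 0}, {"tx": 0, "ty": 0, "tz": -4, "wx": 0, "wy": 0, "wz": 0}]' --gripper 6

```text
time_s: 9.3
ee_pos: [487.2, 415.6, 229.5]
ee_rot: [-180.0, -0.0, 15.3]
force: [1.3, 0.8, -0.2]
gripper_width: 60.1
gripper_force: 0.0
```

```bash
python3 - <<'E'
from h import *
f=grab_frame("wrist"); im=f["color"]
s=env.state(); print(s["ee_pos"],s["ee_rot"],s["force"],s["gripper_width"])
c=seg(im,(0,150,80),(6,255,255),(150,100,500,245)); print(*rect(f,c,84))
E
```

```text
[490.47834194 418.35909721 239.25203166] [-179.59269786   -0.92331656   15.34160592] [2.36331902 1.67971197 6.12281903] 60.00569729361639
[489.  417.3] [np.float64(14.6), np.float64(51.8)] 15.3
```

The weight stands on the mat at (489,417), upright and released. Next I go to the gauge, translating first and then turning.

move_arm --plan '[{"tx": -0.5, "ty": 1.5, "tz": -3.5, "wx": 0, "wy": 0, "wz": 0}, {"tx": -1.2, "ty": 3.4, "tz": -3.5, "wx": 0, "wy": 0, "wz": 0}, {"tx": -1.2, "ty": 3.4, "tz": 0, "wx": 0, "wy": 0, "wz": 0}, {"tx": -1.2, "ty": 3.4, "tz": 0, "wx": 0, "wy": 0, "wz": 0}, {"tx": -1.2, "ty": 3.4, "tz": 0, "wx": 0, "wy": 0, "wz": 0}, {"tx": -1.2, "ty": 3.4, "tz": 0, "wx": 0, "wy": 0, "wz": 0}, {"tx": -1.2, "ty": 3.4, "tz": 0, "wx": 0, "wy": 0, "wz": 0}, {"tx": -1.2, "ty": 3.4, "tz": 0, "wx": 0, "wy": 0, "wz": 0}, {"tx": -1.2, "ty": 3.4, "tz": 0, "wx": 0, "wy": 0, "wz": 0}, {"tx": -1.2, "ty": 3.4, "tz": 0, "wx": 0, "wy": 0, "wz": 0}, {"tx": -1.2, "ty": 3.4, "tz": 0, "wx": 0, "wy": 0, "wz": 0}, {"tx": -1.2, "ty": 3.4, "tz": 0, "wx": 0, "wy": 0, "wz": 0}]' --gripper 9

```text
time_s: 10.35
ee_pos: [458.1, 9.0, 291.6]
ee_rot: [180.0, -0.1, 15.4]
force: [1.2, -0.2, -0.5]
gripper_width: 90.2
gripper_force: 0.0
```

move_arm --plan '[{"tx": -1.2, "ty": 3.4, "tz": 0, "wx": 0, "wy": 0, "wz": 0}, {"tx": -1.2, "ty": 3.4, "tz": 0, "wx": 0, "wy": 0, "wz": 0}, {"tx": -1.2, "ty": 3.4, "tz": 0, "wx": 0, "wy": 0, "wz": 0}, {"tx": -1.2, "ty": 3.4, "tz": 0, "wx": 0, "wy": 0, "wz": 0}, {"tx": -1.2, "ty": 3.4, "tz": 0, "wx": 0, "wy": 0, "wz": 0}, {"tx": -1.2, "ty": 3.4, "tz": 0, "wx": 0, "wy": 0, "wz": 0}, {"tx": -1.2, "ty": 3.4, "tz": 0, "wx": 0, "wy": 0, "wz": 0}, {"tx": -1.2, "ty": 3.4, "tz": 0, "wx": 0, "wy": 0, "wz": 0}, {"tx": -1.2, "ty": 3.4, "tz": 0, "wx": 0, "wy": 0, "wz": 0}, {"tx": -1.2, "ty": 3.4, "tz": 0, "wx": 0, "wy": 0, "wz": 0}, {"tx": -0.5, "ty": 1.5, "tz": 0, "wx": 0, "wy": 0, "wz": 0}, {"tx": 0, "ty": 0, "tz": 0, "wx": 0, "wy": 0, "wz": -0.124}]'

```text
time_s: 11.35
ee_pos: [431.6, -368.1, 290.6]
ee_rot: [179.9, 0.0, 22.3]
force: [0.2, 1.3, 0.4]
gripper_width: 90.1
gripper_force: 0.0
```

move_arm --plan '[{"tx": 0, "ty": 0, "tz": 0, "wx": 0, "wy": 0, "wz": -0.124}, {"tx": 0, "ty": 0, "tz": 0, "wx": 0, "wy": 0, "wz": -0.124}, {"tx": 0, "ty": 0, "tz": 0, "wx": 0, "wy": 0, "wz": -0.124}, {"tx": 0, "ty": 0, "tz": 0, "wx": 0, "wy": 0, "wz": -0.124}, {"tx": 0, "ty": 0, "tz": 0, "wx": 0, "wy": 0, "wz": -0.124}, {"tx": 0, "ty": 0, "tz": 0, "wx": 0, "wy": 0, "wz": -0.124}, {"tx": 0, "ty": 0, "tz": 0, "wx": 0, "wy": 0, "wz": -0.124}, {"tx": 0, "ty": 0, "tz": 0, "wx": 0, "wy": 0, "wz": -0.124}, {"tx": 0, "ty": 0, "tz": 0, "wx": 0, "wy": 0, "wz": -0.124}, {"tx": 0, "ty": 0, "tz": 0, "wx": 0, "wy": 0, "wz": -0.124}, {"tx": 0, "ty": 0, "tz": 0, "wx": 0, "wy": 0, "wz": -0.124}, {"tx": 0, "ty": 0, "tz": 0, "wx": 0, "wy": 0, "wz": -0.124}]'

```text
time_s: 12.35
ee_pos: [432.2, -364.1, 291.4]
ee_rot: [180.0, 0.0, 108.1]
force: [1.0, -0.2, 1.2]
gripper_width: 89.9
gripper_force: 0.0
```

move_arm --plan '[{"tx": 0, "ty": 0, "tz": 0, "wx": 0, "wy": 0, "wz": -0.124}, {"tx": 0, "ty": 0, "tz": 0, "wx": 0, "wy": 0, "wz": -0.124}, {"tx": 0, "ty": 0, "tz": 0, "wx": 0, "wy": 0, "wz": -0.124}, {"tx": -3, "ty": 0, "tz": 0, "wx": 0, "wy": 0, "wz": 0}, {"tx": -3, "ty": 0, "tz": 0, "wx": 0, "wy": 0, "wz": 0}, {"tx": -3, "ty": 0, "tz": 0, "wx": 0, "wy": 0, "wz": 0}, {"tx": -2, "ty": 0, "tz": 0, "wx": 0, "wy": 0, "wz": 0}, {"tx": 0, "ty": 0, "tz": 0, "wx": 0, "wy": 0, "wz": 0}, {"tx": 0, "ty": 0, "tz": 0, "wx": 0, "wy": 0, "wz": 0}, {"tx": 0, "ty": 0, "tz": 0, "wx": 0, "wy": 0, "wz": 0}]'

```text
time_s: 13.18
ee_pos: [501.0, -449.3, 291.1]
ee_rot: [180.0, -0.1, 129.0]
force: [-0.1, 0.6, -0.3]
gripper_width: 89.8
gripper_force: 0.0
```

```bash
python3 - <<'E'
from h import *
f=grab_frame("wrist"); im=f["color"]; np.savez("w6.npz",**f)
s=env.state(); print(s["ee_pos"],s["ee_rot"],s["time_s"])
print(proj(f,[[436,-364,136]]))
c=seg(im,(20,120,60),(34,255,255),(130,0,520,215)); print(c.min(0),c.max(0))
h=im.astype(int).sum(2); m=(h<130).astype(np.uint8); u=proj(f,[[436,-364,136]])[0].astype(int)
for z in c.min(0),: pass
k=np.zeros_like(m); a,b=c.min(0).astype(int),c.max(0).astype(int); k[a[1]:b[1],a[0]:b[0]]=1; m*=k
for q in cv2.findContours(m,0,1)[0]:
    if cv2.contourArea(q)>150: print(cv2.boundingRect(q),*rect(f,q[:,0],136))
E
```

```text
[ 500.89286343 -449.25722923  291.41760608] [ 1.79992115e+02 -1.70765426e-02  1.29044168e+02] 13.2333
[[323.17129496  92.2712485 ]]
[292.  50.] [355. 149.]
```

```bash
python3 - <<'E'
from h import *
f=dict(np.load("w6.npz")); im=f["color"]
print(im[60:145:6,323].tolist()); print(im[92,290:360:5].tolist())
for T in(90,160,200,240):
    m=(im.astype(int).sum(2)<T).astype(np.uint8); k=np.zeros_like(m); k[40:150,285:360]=1; m*=k
    for q in cv2.findContours(m,0,1)[0]:
        if cv2.contourArea(q)>150: print(T,cv2.boundingRect(q),*rect(f,q[:,0],136))
E
```

```text
[[210, 197, 0], [183, 166, 0], [50, 48, 47], [53, 54, 55], [55, 53, 57], [46, 47, 53], [51, 50, 54], [53, 54, 55], [54, 52, 54], [45, 45, 48], [46, 45, 50], [65, 47, 3], [211, 200, 0], [212, 200, 0], [212, 197, 0]]
[[157, 132, 92], [153, 130, 88], [147, 124, 88], [152, 128, 90], [169, 139, 0], [167, 136, 0], [42, 41, 43], [54, 52, 56], [54, 47, 35], [210, 188, 0], [199, 173, 124], [208, 182, 133], [205, 179, 129], [194, 167, 121]]
160 (314, 68, 19, 59) [ 438.4 -368.8] [np.float64(15.8), np.float64(58.5)] -56.3
200 (314, 68, 19, 59) [ 437.7 -369.3] [np.float64(18.3), np.float64(59.0)] -56.0
240 (313, 67, 20, 60) [ 438.5 -368.3] [np.float64(19.9), np.float64(59.2)] -51.0
```

```bash
cat >> h.py <<'E'
def grip(f,box,z=136,T=200):
    m=(f["color"].astype(int).sum(2)<T).astype(np.uint8); k=np.zeros_like(m); k[box[1]:box[3],box[0]:box[2]]=1; m*=k
    n,l,st,_=cv2.connectedComponentsWithStats(m); i=1+np.argmax(st[1:,4]); v,u=np.where(l==i)
    r=np.unique(v)[5:-5]; L=np.array([u[v==y].min()-.5 for y in r]);R=np.array([u[v==y].max()+.5 for y in r])
    for nm,e in(("L",L),("R",R),("mid",(L+R)/2)):
        p=np.polyfit(r,e,1); P=unproj(f,[[np.polyval(p,y),y] for y in(r[0],r[-1],(r[0]+r[-1])/2)],z); d=P[0]-P[1]
        print(nm,P.round(1).tolist(),"ang",round(np.degrees(np.arctan2(d[1],d[0])),1))
    print("ends",unproj(f,[[np.median(u),v.min()-.5],[np.median(u),v.max()+.5]],z).round(1).tolist(),"w",np.linalg.norm(np.diff(unproj(f,[[L.mean(),r.mean()],[R.mean(),r.mean()]],z),axis=0)))
E
python3 - <<'E'
from h import *
f=dict(np.load("w6.npz")); grip(f,(285,40,360,150)); grip(f,(285,40,360,150),T=160)
E
```

```text
L [[419.0, -353.4], [446.6, -393.0], [432.6, -372.9]] ang 124.9
R [[431.4, -343.4], [458.2, -383.6], [444.6, -363.1]] ang 123.6
mid [[425.2, -348.4], [452.4, -388.3], [438.6, -368.0]] ang 124.3
ends [[420.6, -345.3], [457.9, -391.3]] w 15.45999887812266
L [[419.7, -352.8], [446.8, -392.9], [433.0, -372.5]] ang 124.0
R [[431.0, -343.7], [457.9, -383.9], [444.2, -363.4]] ang 123.8
mid [[425.4, -348.3], [452.4, -388.4], [438.6, -368.0]] ang 123.9
ends [[419.0, -346.6], [456.3, -392.6]] w 14.4653666001949
```

move_arm --plan '[{"tx": 2.6, "ty": 0.07, "tz": 1, "wx": 0, "wy": 0, "wz": 0}, {"tx": 2.6, "ty": 0.07, "tz": 2, "wx": 0, "wy": 0, "wz": 0}, {"tx": 2.5, "ty": 0.06, "tz": 2, "wx": 0, "wy": 0, "wz": 0}, {"tx": 2.5, "ty": 0.07, "tz": 2, "wx": 0, "wy": 0, "wz": 0}, {"tx": 0, "ty": 0, "tz": 2, "wx": 0, "wy": 0, "wz": 0.087}, {"tx": 0, "ty": 0, "tz": 2, "wx": 0, "wy": 0, "wz": 0}, {"tx": 0, "ty": 0, "tz": 2, "wx": 0, "wy": 0, "wz": 0}, {"tx": 0, "ty": 0, "tz": 1, "wx": 0, "wy": 0, "wz": 0}, {"tx": 0, "ty": 0, "tz": 0, "wx": 0, "wy": 0, "wz": 0}, {"tx": 0, "ty": 0, "tz": 0, "wx": 0, "wy": 0, "wz": 0}, {"tx": 0, "ty": 0, "tz": 0, "wx": 0, "wy": 0, "wz": 0}]'

```text
time_s: 14.15
ee_pos: [439.8, -369.8, 152.4]
ee_rot: [180.0, 0.1, 124.0]
force: [0.2, -0.3, 0.1]
gripper_width: 90.1
gripper_force: 0.0
```

```bash
python3 - <<'E'
from h import *
f=grab_frame("wrist"); np.savez("w7.npz",**f)
s=env.state(); print(s["ee_pos"],s["ee_rot"],proj(f,[[438.6,-368,136],[438.6-33,-368+50,91]]))
save("w7",f["color"])
E
```

```text
[ 439.87887306 -369.88816172  152.49425153] [1.79957509e+02 1.64309468e-01 1.24036400e+02] [[320.00913714 229.61940478]
 [320.8635652  137.47787363]]
```

View pics/w7.png

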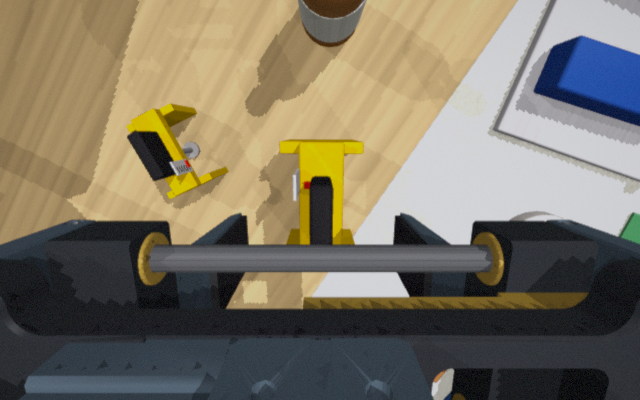

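The picture shows the big gauge between the fingers: grip at (320,210), far leg square across (279–363, 147). The small yellow gauge stands apart at (170,155), and alignment is good. Next I'll measure the lengthwise offset and the now-uncovered green block.

```bash
python3 - <<'E'
from h import *
f=dict(np.load("w7.npz")); s=env.state(); p=s["ee_pos"][:2]; a=np.radians(124); X=np.array([np.cos(a),np.sin(a)]); Y=np.array([np.sin(a),-np.cos(a)])
col=f["color"][160:200,320].astype(int).sum(1); print(col[::3])
v=160+np.argmax(col<200)
for n,uv,z in(("grip far end (30 expected)",[320,v],136),("leg outer edge(56)",[320,141],91),("leg L",[279,147],77),("leg R",[363,147],77)):
    d=unproj(f,[uv],z)[0]-p; print(n,v,d@X,d@Y)
t=grab_frame("top"); np.savez("t3.npz",**t)
h=cv2.cvtColor(t["color"],cv2.COLOR_RGB2HSV); print(h[172:206:4,301].tolist())
for lo in(50,80,110): print("green",*rect(t,seg(t["color"],(40,lo,20),(85,255,255),(285,150,318,218)),42))
print("amber",*rect(t,seg(t["color"],(4,130,40),(16,255,255),(316,150,345,210)),38))
print("blue",*rect(t,seg(t["color"],(105,120,40),(130,255,255),(345,145,372,200)),46))
g=grab_frame("scene"); np.savez("s3.npz",**g)
P=proj(g,[[580,85,42]])[0].astype(int); print(P)
print("green scene",*rect(g,seg(g["color"],(40,80,20),(85,255,255),(P[0]-30,P[1]-30,P[0]+30,P[1]+30)),42))
E
```

```text
[412 403 404 402 405 348  67  71  73 105 121 126 125 133]
grip far end (30 expected) 177 38.143631107852336 -0.014452956535161737
leg outer edge(56) 177 59.5023604276939 -0.07436601966491772
leg L 177 54.15181045847298 -34.1648480161987
leg R 177 54.18342038181027 35.64534205243104
[[67, 127, 139], [68, 130, 139], [67, 128, 141], [67, 128, 143], [68, 127, 142], [68, 128, 143], [67, 128, 143], [68, 128, 143], [67, 125, 137]]
green [565.3  82.5] [np.float64(44.6), np.float64(141.4)] 14.3
green [564.3  82.4] [np.float64(39.7), np.float64(137.7)] 14.4
green [563.6  81.6] [np.float64(35.3), np.float64(132.3)] 14.6
amber [586.4 -22.3] [np.float64(38.2), np.float64(133.8)] 14.0
blue [ 614.6 -123.3] [np.float64(42.5), np.float64(137.7)] 17.7
[350 212]
green scene [578.4  77.1] [np.float64(58.0), np.float64(151.4)] 13.8
```

The gauge centre is about 2–3 mm ahead of the TCP and square. The green block is at about (567.5, 84.5), yaw 15°. Descend and grip.

move_arm --plan '[{"tx": 0.3, "ty": 0, "tz": 1.5, "wx": 0, "wy": 0, "wz": 0}, {"tx": 0, "ty": 0, "tz": 1.5, "wx": 0, "wy": 0, "wz": 0}, {"tx": 0, "ty": 0, "tz": 1.5, "wx": 0, "wy": 0, "wz": 0}, {"tx": 0, "ty": 0, "tz": 1, "wx": 0, "wy": 0, "wz": 0}, {"tx": 0, "ty": 0, "tz": 0, "wx": 0, "wy": 0, "wz": 0}, {"tx": 0, "ty": 0, "tz": 0, "wx": 0, "wy": 0, "wz": 0}]'

```text
time_s: 14.8
ee_pos: [437.6, -367.0, 96.0]
ee_rot: [-180.0, -0.0, 124.0]
force: [-0.7, 0.3, 0.5]
gripper_width: 89.9
gripper_force: 0.0
```

move_arm --plan '[{"tx": 0, "ty": 0, "tz": 0, "wx": 0, "wy": 0, "wz": 0}, {"tx": 0, "ty": 0, "tz": 0, "wx": 0, "wy": 0, "wz": 0}, {"tx": 0, "ty": 0, "tz": 0, "wx": 0, "wy": 0, "wz": 0}, {"tx": 0, "ty": 0, "tz": 0, "wx": 0, "wy": 0, "wz": 0}, {"tx": 0, "ty": 0, "tz": 0, "wx": 0, "wy": 0, "wz": 0}, {"tx": 0, "ty": 0, "tz": 0, "wx": 0, "wy": 0, "wz": 0}, {"tx": 0, "ty": 0, "tz": 0, "wx": 0, "wy": 0, "wz": 0}, {"tx": 0, "ty": 0, "tz": 0, "wx": 0, "wy": 0, "wz": 0}, {"tx": 0, "ty": 0, "tz": 0, "wx": 0, "wy": 0, "wz": 0}, {"tx": 0, "ty": 0, "tz": 0, "wx": 0, "wy": 0, "wz": 0}, {"tx": 0, "ty": 0, "tz": 0, "wx": 0, "wy": 0, "wz": 0}, {"tx": 0, "ty": 0, "tz": 0, "wx": 0, "wy": 0, "wz": 0}]' --gripper 0.5 --force 35

```text
time_s: 15.8
ee_pos: [437.6, -366.8, 95.8]
ee_rot: [180.0, 0.0, 124.0]
force: [-0.1, 0.7, 2.2]
gripper_width: 16.2
gripper_force: 35.0
```

move_arm --plan '[{"tx": 0, "ty": 0, "tz": -0.5, "wx": 0, "wy": 0, "wz": 0}, {"tx": 0, "ty": 0, "tz": -1, "wx": 0, "wy": 0, "wz": 0}, {"tx": 0, "ty": 0, "tz": -1.5, "wx": 0, "wy": 0, "wz": 0}, {"tx": 0, "ty": 0, "tz": -2, "wx": 0, "wy": 0, "wz": 0}, {"tx": 0, "ty": 0, "tz": -2, "wx": 0, "wy": 0, "wz": 0}, {"tx": 0, "ty": 0, "tz": -2, "wx": 0, "wy": 0, "wz": 0.0475}, {"tx": 0, "ty": 0, "tz": -2, "wx": 0, "wy": 0, "wz": 0.0475}, {"tx": 0, "ty": 0, "tz": 0, "wx": 0, "wy": 0, "wz": 0.08}, {"tx": 0, "ty": 0, "tz": 0, "wx": 0, "wy": 0, "wz": 0.08}, {"tx": 0, "ty": 0, "tz": 0, "wx": 0, "wy": 0, "wz": 0.0475}, {"tx": 0, "ty": 0, "tz": 0, "wx": 0, "wy": 0, "wz": 0.029}, {"tx": 0, "ty": 0, "tz": 0, "wx": 0, "wy": 0, "wz": 0}]'

```text
time_s: 16.8
ee_pos: [437.0, -366.4, 205.8]
ee_rot: [-180.0, -0.1, 105.0]
force: [0.9, 0.2, -6.6]
gripper_width: 15.9
gripper_force: 35.0
```

move_arm --plan '[{"tx": 1.3, "ty": 0.8, "tz": 0, "wx": 0, "wy": 0, "wz": 0}, {"tx": 2.5, "ty": 1.5, "tz": 0, "wx": 0, "wy": 0, "wz": 0}, {"tx": 2.5, "ty": 1.5, "tz": 0, "wx": 0, "wy": 0, "wz": 0}, {"tx": 2.5, "ty": 1.5, "tz": 0, "wx": 0, "wy": 0, "wz": 0}, {"tx": 2.5, "ty": 1.5, "tz": 0, "wx": 0, "wy": 0, "wz": 0}, {"tx": 2.5, "ty": 1.5, "tz": 0, "wx": 0, "wy": 0, "wz": 0}, {"tx": 2.5, "ty": 1.5, "tz": 0, "wx": 0, "wy": 0, "wz": 0}, {"tx": 2.5, "ty": 1.5, "tz": 0, "wx": 0, "wy": 0, "wz": 0}, {"tx": 2.5, "ty": 1.5, "tz": 0, "wx": 0, "wy": 0, "wz": 0}, {"tx": 2.5, "ty": 1.5, "tz": 0, "wx": 0, "wy": 0, "wz": 0}, {"tx": 2.5, "ty": 1.5, "tz": 0, "wx": 0, "wy": 0, "wz": 0}, {"tx": 2.5, "ty": 1.5, "tz": 0, "wx": 0, "wy": 0, "wz": 0}]'

```text
time_s: 17.8
ee_pos: [529.5, -41.9, 206.0]
ee_rot: [-180.0, -0.0, 105.1]
force: [1.0, -0.5, -6.5]
gripper_width: 16.0
gripper_force: 35.0
```

move_arm --plan '[{"tx": 2.5, "ty": 1.5, "tz": 0, "wx": 0, "wy": 0, "wz": 0}, {"tx": 2.5, "ty": 1.5, "tz": 0, "wx": 0, "wy": 0, "wz": 0}, {"tx": 2.5, "ty": 1.5, "tz": 0, "wx": 0, "wy": 0, "wz": 0}, {"tx": 2.5, "ty": 1.5, "tz": 0, "wx": 0, "wy": 0, "wz": 0}, {"tx": 1.3, "ty": 0.8, "tz": 0, "wx": 0, "wy": 0, "wz": 0}, {"tx": 0, "ty": 0, "tz": 0, "wx": 0, "wy": 0, "wz": 0}, {"tx": 0, "ty": 0, "tz": 0, "wx": 0, "wy": 0, "wz": 0}, {"tx": 0, "ty": 0, "tz": 0, "wx": 0, "wy": 0, "wz": 0}]'

```text
time_s: 18.47
ee_pos: [565.6, 82.3, 205.7]
ee_rot: [-179.9, 0.0, 105.1]
force: [0.5, -0.8, -6.7]
gripper_width: 16.0
gripper_force: 35.0
```

```bash
python3 - <<'E'
from h import *
s=env.state(); print(s["ee_pos"],s["ee_rot"],s["force"])
f=grab_frame("wrist"); np.savez("w8.npz",**f)
h=cv2.cvtColor(f["color"],cv2.COLOR_RGB2HSV)
for n,lo,hi in(("green",(40,70,20),(85,255,255)),("yellow",(20,150,60),(32,255,255))):
    m=cv2.inRange(h,np.array(lo),np.array(hi)); m[235:]=0; k,l,st,_=cv2.connectedComponentsWithStats(m); print(n,[x.tolist() for x in st[1:] if x[4]>60])
E
```

```text
[565.56259792  82.34349043 205.69287695] [-1.79917597e+02  4.53660087e-02  1.05064974e+02] [ 0.53058243 -0.79807751 -6.6643084 ]
green [[263, 166, 29, 40, 954], [350, 166, 32, 40, 1219]]
yellow [[267, 146, 107, 70, 4247]]
```

Both ends of the green block show beside the gauge. I'll check the offsets from the TCP numerically.

```bash
python3 - <<'E'
from h import *
f=dict(np.load("w8.npz")); s=env.state(); p=s["ee_pos"][:2]; a=np.radians(s["ee_rot"][2]); R=np.array([[np.cos(a),np.sin(a)],[np.sin(a),-np.cos(a)]])
h=cv2.cvtColor(f["color"],cv2.COLOR_RGB2HSV); m=cv2.inRange(h,np.array((40,70,20)),np.array((85,255,255))); m[235:]=0; m[:,:255]=0;m[:,390:]=0
pts=[]
for c in(268,276,284,355,362,370,378):
    v=np.where(m[:,c])[0]; pts+= [(c,v.min()-.5),(c,v.max()+.5)]
for r in(175,190,200):
    u=np.where(m[r])[0]; pts+=[(u.min()-.5,r),(u.max()+.5,r)]
for q,d in zip(pts,(unproj(f,pts,42)-p)@R.T): print(q,d.round(1))
E
```

```text
(268, np.float64(165.5)) [ 29.1 -60.6]
(268, np.float64(204.5)) [-17.  -62.5]
(276, np.float64(165.5)) [ 29.1 -51.4]
(276, np.float64(205.5)) [-18.2 -53.1]
(284, np.float64(165.5)) [ 29.2 -42.2]
(284, np.float64(193.5)) [ -3.7 -43.2]
(355, np.float64(165.5)) [29.2 39.2]
(355, np.float64(205.5)) [-18.1  40.5]
(362, np.float64(165.5)) [29.2 47.2]
(362, np.float64(205.5)) [-18.1  48.8]
(370, np.float64(166.5)) [28.1 56.4]
(370, np.float64(205.5)) [-18.1  58.3]
(378, np.float64(167.5)) [27.  65.7]
(378, np.float64(205.5)) [-18.1  67.8]
(np.float64(262.5), 175) [ 18.2 -67.4]
(np.float64(381.5), 175) [18.3 70.1]
(np.float64(262.5), 190) [  0.5 -68.2]
(np.float64(380.5), 190) [ 0.6 69.8]
(np.float64(263.5), 200) [-11.5 -67.6]
(np.float64(379.5), 200) [-11.4  69.2]
```

The block's centre is 5.5 mm ahead in tool x and 1 mm in y, and it is square. I'll correct and lower.

move_arm --plan '[{"tx": 0.25, "ty": 0.1, "tz": 0.5, "wx": 0, "wy": 0, "wz": 0}, {"tx": 0.25, "ty": 0, "tz": 1, "wx": 0, "wy": 0, "wz": 0}, {"tx": 0, "ty": 0, "tz": 1.5, "wx": 0, "wy": 0, "wz": 0}, {"tx": 0, "ty": 0, "tz": 1.5, "wx": 0, "wy": 0, "wz": 0}, {"tx": 0, "ty": 0, "tz": 1.5, "wx": 0, "wy": 0, "wz": 0}, {"tx": 0, "ty": 0, "tz": 1, "wx": 0, "wy": 0, "wz": 0}, {"tx": 0, "ty": 0, "tz": 0.7, "wx": 0, "wy": 0, "wz": 0}, {"tx": 0, "ty": 0, "tz": 0.5, "wx": 0, "wy": 0, "wz": 0}, {"tx": 0, "ty": 0, "tz": 0.4, "wx": 0, "wy": 0, "wz": 0}, {"tx": 0, "ty": 0, "tz": 0.3, "wx": 0, "wy": 0, "wz": 0}, {"tx": 0, "ty": 0, "tz": 0, "wx": 0, "wy": 0, "wz": 0}, {"tx": 0, "ty": 0, "tz": 0, "wx": 0, "wy": 0, "wz": 0}]'

```text
time_s: 19.52
ee_pos: [566.2, 88.0, 117.3]
ee_rot: [180.0, 0.0, 105.0]
force: [0.3, -0.7, -4.9]
gripper_width: 15.9
gripper_force: 35.0
```

The force dropped by 2 N, so the foot is on the glass. About 9.5 mm remain.

move_arm --plan '[{"tx": 0, "ty": 0, "tz": 0.3, "wx": 0, "wy": 0, "wz": 0}, {"tx": 0, "ty": 0, "tz": 0.3, "wx": 0, "wy": 0, "wz": 0}, {"tx": 0, "ty": 0, "tz": 0.2, "wx": 0, "wy": 0, "wz": 0}, {"tx": 0, "ty": 0, "tz": 0.1, "wx": 0, "wy": 0, "wz": 0}, {"tx": 0, "ty": 0, "tz": 0, "wx": 0, "wy": 0, "wz": 0}, {"tx": 0, "ty": 0, "tz": 0, "wx": 0, "wy": 0, "wz": 0}]'

```text
time_s: 20.02
ee_pos: [566.5, 88.1, 108.1]
ee_rot: [179.9, 0.0, 105.0]
force: [0.2, 0.1, -4.5]
gripper_width: 16.0
gripper_force: 35.0
```

move_arm --plan '[{"tx": 0, "ty": 0, "tz": 0.05, "wx": 0, "wy": 0, "wz": 0}, {"tx": 0, "ty": 0, "tz": 0, "wx": 0, "wy": 0, "wz": 0}, {"tx": 0, "ty": 0, "tz": 0.05, "wx": 0, "wy": 0, "wz": 0}, {"tx": 0, "ty": 0, "tz": 0, "wx": 0, "wy": 0, "wz": 0}, {"tx": 0, "ty": 0, "tz": 0, "wx": 0, "wy": 0, "wz": 0}]'

```text
time_s: 20.43
ee_pos: [566.5, 88.1, 107.9]
ee_rot: [179.9, 0.0, 105.0]
force: [0.9, -0.3, 3.9]
gripper_width: 15.8
gripper_force: 35.0
```

Legs are on the plate: contact, at the expected height of 107.8 mm. Release and rise.

move_arm --plan '[{"tx": 0, "ty": 0, "tz": 0, "wx": 0, "wy": 0, "wz": 0}, {"tx": 0, "ty": 0, "tz": 0, "wx": 0, "wy": 0, "wz": 0}, {"tx": 0, "ty": 0, "tz": 0, "wx": 0, "wy": 0, "wz": 0}, {"tx": 0, "ty": 0, "tz": 0, "wx": 0, "wy": 0, "wz": 0}, {"tx": 0, "ty": 0, "tz": 0, "wx": 0, "wy": 0, "wz": 0}, {"tx": 0, "ty": 0, "tz": 0, "wx": 0, "wy": 0, "wz": 0}, {"tx": 0, "ty": 0, "tz": -1, "wx": 0, "wy": 0, "wz": 0}, {"tx": 0, "ty": 0, "tz": -2, "wx": 0, "wy": 0, "wz": 0}, {"tx": 0, "ty": 0, "tz": -3, "wx": 0, "wy": 0, "wz": 0}, {"tx": 0, "ty": 0, "tz": -3, "wx": 0, "wy": 0, "wz": 0}, {"tx": 0, "ty": 0, "tz": -3, "wx": 0, "wy": 0, "wz": 0}, {"tx": 0, "ty": 0, "tz": 0, "wx": 0, "wy": 0, "wz": 0}]' --gripper 6

```text
time_s: 21.43
ee_pos: [569.2, 88.5, 234.3]
ee_rot: [179.2, 0.1, 105.0]
force: [0.5, 1.4, 0.1]
gripper_width: 60.0
gripper_force: 0.0
```

move_arm --plan '[{"tx": -3, "ty": 0, "tz": -2, "wx": 0, "wy": 0, "wz": 0}, {"tx": -3, "ty": 0, "tz": -2, "wx": 0, "wy": 0, "wz": 0}, {"tx": -3, "ty": 0, "tz": 0, "wx": 0, "wy": 0, "wz": 0}, {"tx": -2, "ty": 0, "tz": 0, "wx": 0, "wy": 0, "wz": 0}, {"tx": 0, "ty": 0, "tz": 0, "wx": 0, "wy": 0, "wz": 0}, {"tx": 0, "ty": 0, "tz": 0, "wx": 0, "wy": 0, "wz": 0}, {"tx": 0, "ty": 0, "tz": 0, "wx": 0, "wy": 0, "wz": 0}]'

```text
time_s: 22.02
ee_pos: [594.0, -17.5, 266.8]
ee_rot: [-180.0, -0.0, 105.0]
force: [0.2, 0.0, -0.1]
gripper_width: 60.4
gripper_force: 0.0
```

```bash
python3 - <<'E'
from h import *
s=env.state(); print(s["ee_pos"],s["ee_rot"],s["force"],s["gripper_width"])
f=grab_frame("wrist"); u=proj(f,[[566,88,148]])[0].astype(int); print(u)
grip(f,(u[0]-45,max(0,u[1]-55),u[0]+45,u[1]+55),z=148)
h=cv2.cvtColor(f["color"],cv2.COLOR_RGB2HSV); m=cv2.inRange(h,np.array((40,70,20)),np.array((85,255,255))); m[235:]=0; m[:,:u[0]-100]=0;m[:,u[0]+100:]=0
k,l,st,_=cv2.connectedComponentsWithStats(m); print([x.tolist() for x in st[1:] if x[4]>60])
v,w=np.where(m); P=np.c_[w,v]; r=rect(f,P,42); print("green",r)
E
```

```text
[594.0395795  -17.53716316 266.82452501] [-1.79976665e+02 -4.94972504e-02  1.05041319e+02] [ 0.24413064  0.03708402 -0.05419728] 60.38705107750339
[320  84]
L [[552.4, 108.3], [566.3, 60.2], [559.2, 84.7]] ang 106.1
R [[567.6, 112.3], [580.7, 64.1], [574.0, 88.7]] ang 105.3
mid [[560.0, 110.3], [573.5, 62.1], [566.6, 86.7]] ang 105.7
ends [[558.8, 114.7], [574.3, 57.1]] w 15.282568006710159
[[267, 82, 39, 37, 1390], [338, 82, 37, 37, 1279]]
green (array([591.1,  11.5]), [np.float64(153.2), np.float64(200.2)], np.float32(-76.1))
```

```bash
python3 - <<'E'
from h import *
f=grab_frame("wrist"); C=unproj(f,[[320.5,81.5],[320.5,119],[266.5,100],[375,100]],42); print(C.round(1).tolist(),C.mean(0))
t=grab_frame("scene"); u=proj(t,[[489,417,84]])[0].astype(int); print("weight",*rect(t,seg(t["color"],(0,140,60),(8,255,255),(u[0]-25,u[1]-25,u[0]+25,u[1]+25)),75))
E
```

```text
[[560.3, 107.2], [572.2, 62.9], [498.8, 67.6], [633.9, 104.0]] [566.32138473  85.42586932]
weight [486.2 419.3] [np.float64(13.4), np.float64(48.3)] 12.9
```

The gauge is at (566.6, 86.5) and the block's middle at (566.3, 85.4), with both yaws about 15°. The weight is on the mat. Hand in.

```bash
python3 -c "
from workcell import env
print(env.job_done())"
```

```text
the job is handed in; nothing more can be done
None
```

I handed the job in at about 22 s of the 64 s allowed. By my measurements the weight stands released on the cork mat, and the yellow gauge stands released and square, about 1 mm off the green block's middle, with its legs on the plate. I saw no verdict and couldn't read the gauge joint directly.

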